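# Run the hand nut onto the reel stand's axle

### The job

Clamp the empty reel on its stand with the hand nut: set the nut level over the axle end, ease it backward (anticlockwise from above) under light pressure until it drops into the thread, then run it forward (clockwise) fully home, nip it up snug on the reel and let go. Never force it against the thread, and leave the screwdriver, relay and jar where they are.

Things in the scene. Friction and masses are not known exactly. Their poses are not given: they have to be found in the camera images.
- nut: Hand nut: plain metal hexagonal ring, 48 mm across flats, 30 mm high, 0.12 kg, standing on the bench. Origin: centre of its underside. Flats face the yaw of its x axis and every 60 degrees on. Grip two opposite flats from above, about 23 mm over the underside. Bore 34 mm with three inner lugs 120 degrees apart, 3.5 mm long, 3 mm thick, underside 14 mm up, 24 mm free between them.
- stand: Round dark steel base of the reel stand, 150 mm across, 12 mm high, fixed to the bench. Origin: centre of its underside. Its yaw says nothing of where the thread starts lie.
- reel: Empty grey plastic reel, fixed on the stand: flanges 124 mm across, upper flange's top 54 mm over the origin, on it a boss 47 mm across whose top, the nut's seat, is 62 mm over the origin. Origin: centre of its underside, on the axle's axis.
- axle: Upright steel axle fixed through the reel, 22 mm thick, thread 32 mm outside. Origin: on the axis at the reel's underside. Right-hand three-start thread, lead 24 mm a turn, 2 mm axial play. From the drop it is 130 to 170 degrees clockwise to tight. About 0.1 to 0.2 N m is snug; over 0.25 N m risks forcing it (80 N on the thread).
- driver: Bystander: screwdriver with black handle, 170 mm long, lying on the bench; origin under its middle.
- relay: Bystander: grey stepped relay module, 60 x 22 x 46 mm, standing on the bench; origin: centre of its underside.
- jar: Bystander: small closed jar, 56 mm across, 70 mm high, standing on the bench; origin: centre of its underside.
- axle_tip (a point): Centre of the axle's top, a cone from 14 mm to 22 mm wide over 6 mm that centres the nut; the axle is plain for 14 mm below this point, down to the flat thread ends.
- thread_top (a point): On the axis, level with the flat thread ends on which the nut's lugs first rest. Every 120 degrees a gap lets all three lugs drop 6 to 8 mm, with up to 21 degrees of free turn in it; its angle differs each time. A 4 mm stop tooth beside each gap blocks turning clockwise off the flats, and anticlockwise any further once dropped. Up to about 100 degrees anticlockwise finds the gap.
- seat (a point): Centre of the top of the reel's boss, the face the nut clamps. Nut's underside above it: 0 when home; 7 to 9 mm just dropped into the thread; 15.3 mm resting on the flat thread ends; 19.3 mm if its lugs happen to stand on the stop teeth (it then first steps 4 mm down to the flats). Placed by luck over the gaps, it drops at once.

How it is judged (in metres and radians):
On the way, in this order (a step that is already met when the one before it is completed fails the run):
1. the nut is set level over the axle end (horizontal distance between nut and axle below 0.004 m and z of nut in the frame of reel below 0.085 m and angle between nut's own z axis and vertical below 0.1 rad), for 0.1 s.
2. the nut has been run on and nipped up against the reel (z of nut in the frame of reel below 0.0635 m and contact force between nut and reel above 4 N), for 0.2 s.
At the end, for the whole second after the job is handed in: The nut sits level (within 0.05 rad) and centred (3 mm) on the axle, home on the reel's boss within 1.5 mm, at rest, still clamping the reel with more than 3 N, and the robot has let go (z of nut in the frame of reel below 0.0635 m and horizontal distance between nut and axle below 0.003 m and angle between nut's own z axis and vertical below 0.05 rad and linear speed of nut below 0.01 m/s and contact force between nut and reel above 3 N); the robot touches nothing.
It fails at once if the nut is forced on the thread (contact force between nut and axle above 80 N).
It fails at once if a bystander is disturbed (distance of any of driver, relay, jar from where it was at the start of the episode above 0.02 m).
It also fails if it takes over 72 s, if anything falls off the work surface, if the arm or the gripper's body presses on something with over 40 N, if the wrist force passes 120 N, or if a joint passes its speed limit or range.

### The arm

A 6-joint arm with a two-finger parallel gripper is mounted at the origin on the work surface. World frame = base frame: x ahead of the robot, y to its left, z up, the work surface at z = 0. Lengths are in m, angles in degrees, forces in N, time in s.
With the tool pointing down it reaches from about 0.375 to 0.9 m from the base axis. Payload 3.1 kg.
Tool frame: the origin (TCP) lies midway between the tips of the shut fingers; the grasp point (between the pads) lies 19 mm behind it; z points along the fingers, y is the direction in which the jaws open and shut (so a half turn about z gives the same grasp; the last joint's range is limited). The gripper opens to 87 mm and grips with 3 to 60 N. Pads are 19 mm wide; open, the fingers measure 117 mm over their backs; the gripper's body (75 mm by 190 mm) begins 51 mm behind the grasp point.
Start: joints at [54.23, 30.224, 82.088, -0, 67.689, -10.227], TCP at [0.269, 0.564, 0.223] pointing down, gripper open.
Joint ranges: [-176.69, 176.69], [-43.24, 126.21], [12.49, 139.97], [-82, 262], [0, 151.66], [-163.58, 163.58]. Speed limits (degrees/s): [159.86, 159.86, 180, 180, 180, 180].

### API

Orientations are given as a 3x3 rotation matrix whose columns are the frame's x, y, z axes.
In Python, from rig import bot gives the robot as it stands.
- The arm moves only by the tool carry_out, never from a script. Its arguments are lists of equal length, an entry for each row: "grip": the gripper's target within -1 to 1 (fully open at 1, half-way at 0, shut at -1); "slide": the shift along the tool's x, y, z in mm, a list of three; "twist": the turn, a rotation vector about the tool's x, y, z in rad, a list of three. In form: {"grip": [grip, ...], "slide": [[dx, dy, dz], ...], "twist": [[wx, wy, wz], ...]}. A call has 1 to 12 rows; each row shifts and turns the pose as measured when the row begins, along the tool's axes as they then stand; what a row does not reach is not made up. A row lasts 1/10 s, in which the tool goes at most 50 mm and 8.59 degrees, less where a joint would pass 70% of its speed; a pose out of reach is approached as far as the arm can. A call is refused whole if a number of a shift passes 50 or a number of a turn 0.15, either way. A call with a gripper value outside its range is refused whole. The fingers move at their own pace and stop on an object; the grip force is fixed at half the most. Time passes only in rows, so rows that do not move let the fingers close. It gives the time, the measured TCP pose, the force and the opening at its end, in the units of the state.
- bot.read_state(): the state, without advancing time (a new reading comes with each control period).
- bot.capture(name): name is "scene" or "top" or "wrist"; returns a dict with "color" (480x640x3 uint8, red, green, blue), "depth" (480x640 float32, m along the optical axis (not along the pixel's ray), 0 where there is no reading), "fx", "fy", "cx", "cy" (pixels), "k1" (the pictures are not rectified: a ray, as slopes to the right and down, at radius r is drawn at 1 + k1 r^2 times it, then the intrinsics apply), "position" and "rotation" of the camera in the world; the wrist camera has in their place "T_tool_cam" (4x4, takes a point from camera to tool coordinates, whose origin is the TCP and whose axes are the flange's). Camera axes: x right, y up, looking along -z (the intrinsics and any distortion apply to the point x, -y, -z); pixel columns grow to the right and rows downward; lengths in m; the calibration is good to about 2 mm. A picture is of the moment at which its call begins: read the wrist's pose just before it.
- bot.hand_in(): hands the job in, once; it reports no verdict.
The state is a dict: "time_s": time; "joint_positions": joint angles; "qvel": joint speeds; "tau": joint torques, N m; "position": TCP position; "tcp_rot": TCP orientation; "force": force on the tool from outside, world axes, zero at the start; "moment": the same for the moment, N m; "opening": opening from 0.0 (shut) to 1.0 (fully open).
Only numpy, scipy, OpenCV 4.12 (cv2) and the standard library are available. Lean on these libraries where they do the work, as an engineer would, in place of code of your own. Each camera call takes 0.05 s, during which the arm holds its last target.

## Working session

There is one attempt and no reset: what is moved stays moved. The work goes in short steps, Python scripts to look and compute and a tool call to move; the robot and the scene stay as the last step left them, time stands still between calls to the robot, and variables do not carry over. Pictures are saved under pics/ and viewed, and the job is handed in when it is done.

Besides the shell and the picture viewer there is one more tool, called after "Request:" in YAML: its name, and indented under it one key for each argument. carry_out: Moves the arm, as the interface text tells. Its arguments: {"type":"object","properties":{"grip":{"type":"array"},"slide":{"type":"array"},"twist":{"type":"array"}},"required":["grip","slide","twist"]}

```bash
ls; mkdir -p pics; cat > h.py <<'E'
import numpy as np, cv2, json
from rig import bot
def snap(name,fn):
    s=bot.read_state(); c=bot.capture(name)
    cv2.imwrite('pics/'+fn+'.png',c['color'][:,:,::-1]); 
    if name=='wrist':
        T=np.eye(4);T[:3,:3]=s['tcp_rot'];T[:3,3]=s['position'];M=T@np.array(c['T_tool_cam']);c['position']=M[:3,3];c['rotation']=M[:3,:3]
    np.savez('pics/'+fn+'.npz',**{k:v for k,v in c.items()})
    return s,c
def ray(c,uv):
    uv=np.atleast_2d(np.array(uv,float));K=np.array([[c['fx'],0,c['cx']],[0,c['fy'],c['cy']],[0,0,1]],float)
    p=cv2.undistortPointsIter(uv.reshape(-1,1,2),K,np.array([float(c['k1']),0,0,0,0]),None,None,(3,50,1e-10)).reshape(-1,2)
    d=np.c_[p[:,0],-p[:,1],-np.ones(len(p))]
    return np.array(c['position']),d@np.array(c['rotation']).T
def plane(c,uv,z):
    o,d=ray(c,uv);return o+d*((z-o[2])/d[:,2])[:,None]
def bydepth(c,uv):
    o,d=ray(c,uv);uv=np.atleast_2d(uv).astype(int);return o+d*c['depth'][uv[:,1],uv[:,0]][:,None]
E
python3 - <<'E'
from h import *
for n in('scene','top','wrist'):
    s,c=snap(n,n+'0'); print(n,c['fx'],c['cx'],c['cy'],c['k1'],np.round(c['position'],3),np.round(c['rotation'],2).tolist())
print(s)
E
```

```text
pics
scene 566.1742933153251 319.7876048777867 239.1240010452524 -0.009471055801395263 [ 1.156 -0.211  1.055] [[0.24, -0.84, 0.49], [0.97, 0.21, -0.11], [-0.01, 0.5, 0.87]]
top 545.0580929647267 322.3017784516221 242.51832352832116 0.018130000969879823 [ 0.536 -0.104  1.26 ] [[-0.01, 1.0, -0.05], [-1.0, -0.01, 0.01], [0.01, 0.05, 1.0]]
wrist 342.3319642061982 314.5347116164082 238.5250127321507 -0.0664796309917232 [0.202 0.596 0.383] [[0.43, -0.87, -0.24], [0.9, 0.41, 0.12], [-0.0, -0.27, 0.96]]
{'time_s': 0.1, 'joint_positions': array([ 5.42315543e+01,  3.02738457e+01,  8.21489054e+01, -4.63289662e-03,
        6.76887540e+01, -1.02237827e+01]), 'qvel': array([-0.03545586, -0.01830717, -0.16222441,  0.01120843,  0.05041882,
        0.02614913]), 'tau': array([-6.18606555e-04, -4.40984416e+01, -1.77150357e+01,  6.35360274e-02,
        5.34207956e-02, -5.12910367e-05]), 'position': array([0.26907785, 0.56338231, 0.22166805]), 'tcp_rot': array([[-9.02262541e-01,  4.31185745e-01, -1.07683677e-03],
       [ 4.31187004e-01,  9.02261123e-01, -1.62278561e-03],
       [ 2.71865928e-04, -1.92849669e-03, -9.99998103e-01]]), 'force': array([-0.05383103, -0.44247425,  0.15138187]), 'moment': array([-0.0113097 , -0.07275389, -0.02429995]), 'opening': 0.9995752129506951}
```

View pics/top0.png

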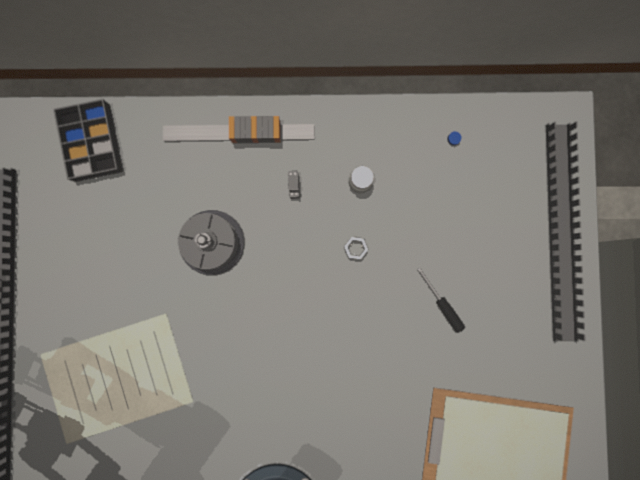

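View pics/scene0.png

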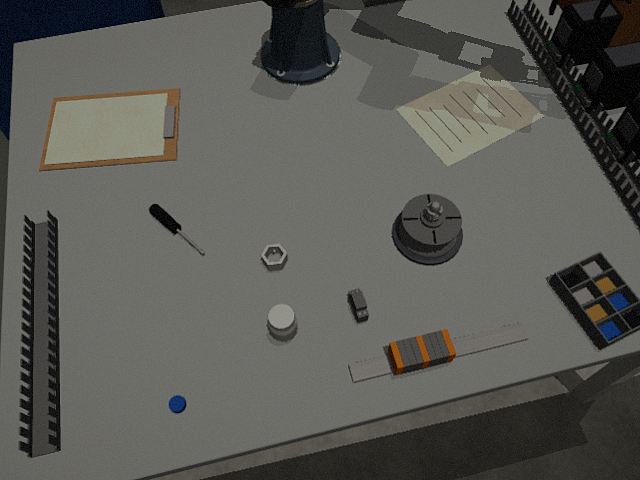

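Top view: nut at about (356,248), reel with axle tip at about (204,240), jar (362,180), relay (294,184), driver (440,300). Scene view: nut (274,256), axle (434,210). Next I measure them.

```bash
python3 - <<'E'
from h import *
L=lambda f:dict(np.load('pics/'+f+'.npz'))
t=L('top0');s=L('scene0')
# nut mask by depth height
def hmap(c):
    v,u=np.mgrid[0:480,0:640];p=bydepth(c,np.c_[u.ravel(),v.ravel()]);return p.reshape(480,640,3)
for nm,c,(u0,v0) in(('top',t,(356,248)),('scene',s,(274,256))):
    P=hmap(c);w=P[v0-22:v0+22,u0-22:u0+22]
    m=(w[...,2]>0.02)&(w[...,2]<0.045);q=w[m]
    print(nm,m.sum(),'bench z',np.median(w[~m][:,2]),'top z',np.median(q[:,2]),'bbox ctr',(q.min(0)+q.max(0))/2,q.max(0)-q.min(0))
    g=c['color'].astype(int).min(2)[v0-22:v0+22,u0-22:u0+22]
    mm=((g>np.median(g)+25)*255).astype(np.uint8)
    cs=cv2.findContours(mm,cv2.RETR_EXTERNAL,cv2.CHAIN_APPROX_NONE)[0];k=max(cs,key=cv2.contourArea)
    h=plane(c,k.reshape(-1,2)+[u0-22,v0-22],0.03)
    (cx,cy),r=cv2.minEnclosingCircle((h[:,:2]*1000).astype(np.float32));print('col ctr',cx,cy,r,cv2.contourArea(k))
for nm,c,(u0,v0) in(('top',t,(204,240)),('scene',s,(434,210))):
    P=hmap(c);w=P[v0-50:v0+50,u0-50:u0+50].reshape(-1,3)
    for a,b in((0.045,0.062),(0.064,0.08),(0.08,0.15)):
        q=w[(w[:,2]>a)&(w[:,2]<b)]
        if len(q):print(nm,a,len(q),np.median(q,0),(q.min(0)+q.max(0))/2,q.max(0))
w=hmap(t)
for n,(u,v) in dict(jar=(362,178),relay=(294,184),drv=(450,315)).items(): print(n,w[v,u])
for f,c in(('t',t),('s',s)):
  for nm,(u0,v0) in (('nut',(356,248) if f=='t' else (274,256)),('axle',(204,240) if f=='t' else (434,210))):
    i=c['color'][v0-35:v0+35,u0-45:u0+45,::-1];cv2.imwrite(f'pics/{f}_{nm}.png',cv2.resize(i,None,fx=8,fy=8,interpolation=cv2.INTER_CUBIC))
cv2.imwrite('pics/mos.png',cv2.resize(np.vstack([np.hstack([cv2.imread(f'pics/{f}_{n}.png') for n in('nut','axle')]) for f in 'ts']),(760,590)))
E
```

```text
top 202 bench z 0.0005672692403992929 top z 0.030102929758273667 bbox ctr [ 0.5870011  -0.18661901  0.0283686 ] [0.04791553 0.05189446 0.01669016]
col ctr 587.3685913085938 -187.1461944580078 25.60832977294922 324.0
scene 295 bench z 0.00029586995990671383 top z 0.028817960902240092 bbox ctr [ 0.58811087 -0.18701381  0.02739419] [0.05174358 0.05282077 0.01470637]
col ctr 582.8531494140625 -188.56207275390625 23.21437644958496 14.0
top 0.045 42 [0.62135787 0.14515664 0.06155324] [0.60316207 0.14393128 0.06017429] [0.66167052 0.19205834 0.06198559]
top 0.064 2019 [0.60303227 0.13900463 0.06736241] [0.60504124 0.1427009  0.07199497] [0.66545401 0.20412109 0.07998599]
top 0.08 206 [0.60333516 0.13949455 0.10677461] [0.601936   0.14282584 0.10087201] [0.62253162 0.15945926 0.12164452]
scene 0.045 34 [0.61907463 0.13811377 0.06144933] [0.60669462 0.14026393 0.06021554] [0.66372309 0.19538819 0.06197339]
scene 0.064 1903 [0.61545286 0.13704717 0.06676673] [0.60681305 0.14244519 0.07127612] [0.66954197 0.20445071 0.07855045]
scene 0.08 257 [0.61287101 0.13885077 0.10383886] [0.60627914 0.14351388 0.10193003] [0.62314479 0.16007127 0.12263816]
jar [ 0.73784457 -0.2004918   0.07075964]
relay [ 0.730868   -0.04971218  0.04290931]
drv [ 0.4326862  -0.39569551  0.03139942]
```

View pics/mos.png

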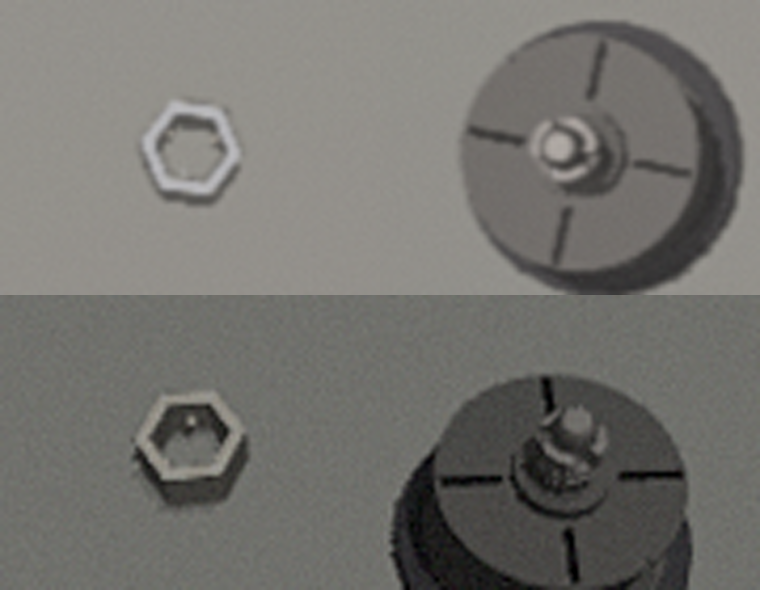

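View pics/wrist0.png

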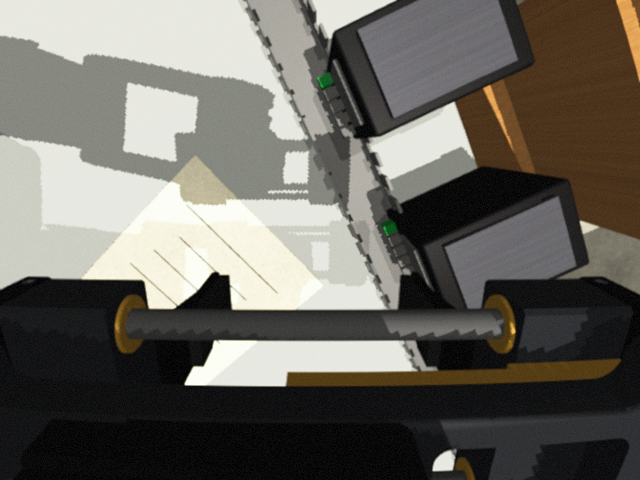

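```bash
cat >> h.py <<'E'
def hexfit(pts):
    """pts Nx2 outline (mm): returns centre, flat yaw deg mod 60, across flats"""
    h=cv2.convexHull(pts.astype(np.float32)).reshape(-1,2)
    best=None
    for a in np.arange(0,60,0.25):
        n=np.array([[np.cos(np.radians(a+60*k)),np.sin(np.radians(a+60*k))] for k in range(3)])
        pr=h@n.T; w=pr.max(0)-pr.min(0); m=(pr.max(0)+pr.min(0))/2
        if best is None or w.sum()<best[0]: best=(w.sum(),a,w,np.linalg.lstsq(n,m,rcond=None)[0])
    return best[3],best[1],best[2]
E
python3 - <<'E'
from h import *
L=lambda f:dict(np.load('pics/'+f+'.npz'))
t=L('top0');s=L('scene0')
for nm,c,(u0,v0) in(('top',t,(356,248)),('scene',s,(274,256))):
    sc=8;W=22
    i=c['color'][v0-W:v0+W,u0-W:u0+W];b=cv2.resize(i,None,fx=sc,fy=sc,interpolation=cv2.INTER_CUBIC)
    g=cv2.cvtColor(b,cv2.COLOR_RGB2GRAY).astype(float);bg=np.median(g);hi=np.percentile(g,97)
    m=((g>(bg+hi)/2)*255).astype(np.uint8)
    k=max(cv2.findContours(m,cv2.RETR_EXTERNAL,cv2.CHAIN_APPROX_NONE)[0],key=cv2.contourArea).reshape(-1,2)
    uv=(k+.5)/sc-.5+[u0-W,v0-W]
    print(nm,bg,hi,hexfit(plane(c,uv,0.03)[:,:2]*1000))
# flange: depth mask
for nm,c,(u0,v0) in(('top',t,(208,241)),('scene',s,(434,218))):
    W=50;v,u=np.mgrid[v0-W:v0+W,u0-W:u0+W];p=bydepth(c,np.c_[u.ravel(),v.ravel()])
    m=((p[:,2]>0.06)&(p[:,2]<0.073)).reshape(2*W,2*W).astype(np.uint8)*255
    k=max(cv2.findContours(m,cv2.RETR_EXTERNAL,cv2.CHAIN_APPROX_NONE)[0],key=cv2.contourArea).reshape(-1,2)
    q=plane(c,k+[u0-W,v0-W],0.066)[:,:2]*1000
    h=cv2.convexHull(q.astype(np.float32)).reshape(-1,2).astype(float)
    print(nm,cv2.minEnclosingCircle(h.astype(np.float32)),cv2.fitEllipse(h.astype(np.float32)))
E
```

```text
top 145.0 179.9100000000035 (array([ 586.90486611, -186.93993331]), np.float64(51.5), array([46.90730393, 46.20350149, 47.08873284]))
scene 111.0 145.0 (array([ 587.43592446, -186.5152479 ]), np.float64(52.25), array([46.75267626, 47.4692004 , 47.28875586]))
top ((604.4838256835938, 142.68292236328125), 61.77507019042969) ((604.7988891601562, 142.42892456054688), (121.73104095458984, 123.1391372680664), 9.956761360168457)
scene ((606.4506225585938, 142.7492218017578), 62.468711853027344) ((606.7166137695312, 143.0113525390625), (122.8786849975586, 124.36956024169922), 63.50259780883789)
```

```bash
cat >> h.py <<'E'
def go(p,yaw=None):
    s=bot.read_state();R=np.array(s['tcp_rot']);d=R.T@(np.array(p)-s['position'])*1000
    y=np.degrees(np.arctan2(R[1,1],R[0,1]));
    print('t',round(s['time_s'],2),'pos',np.round(s['position']*1000,1),'yaw',round(y,2),'j6',round(s['joint_positions'][5],1),'tilt',np.round(np.degrees(R[:2,2]),2),'F',np.round(s['force'],1),'M',np.round(s['moment'],2),'op',round(s['opening'],3))
    print('tool delta mm',np.round(d,1))
    # rotvec to level tool with given yaw
    if yaw is not None:
        a=np.radians(yaw);T=np.array([[-np.sin(a),np.cos(a),0],[np.cos(a),np.sin(a),0],[0,0,-1]])
        print('rotvec',np.round(cv2.Rodrigues(R.T@T)[0].ravel(),4))
E
python3 -c "
from h import *
go([.5872,-.1867,.2],52)"
```

```text
t 0.15 pos [269.2 563.5 221.8] yaw 64.46 j6 -10.2 tilt [-0.05 -0.08] F [ 0.1 -0.6 -0.3] M [-0.01  0.05 -0.  ] op 0.994
tool delta mm [-610.4 -539.7   22.5]
rotvec [-1.700e-03 -1.000e-04  2.174e-01]
```

Request:
carry_out:
  grip: [1,1,1,1,1,1]
  slide:
    - [0,0,0]
    - [0,0,0]
    - [-40,-22,0]
    - [-40,-22,0]
    - [-40,-22,0]
    - [-40,-22,0]
  twist:
    - [0,0,0.11]
    - [0,0,0.11]
    - [0,0,0]
    - [0,0,0]
    - [0,0,0]
    - [0,0,0]

```text
time_s: 0.75
position: [0.3387, 0.3949, 0.2193]
tcp_rot: [[-0.787, 0.617, -0.001], [0.617, 0.787, -0.0], [0.001, -0.001, -1.0]]
force: [0.5, -0.4, -0.1]
opening: 0.999
```

```bash
python3 -c "
from h import *
go([.5872,-.1867,.2],52)"
```

```text
t 0.75 pos [338.7 394.9 219.3] yaw 51.91 j6 -14.9 tilt [-0.08 -0.01] F [ 0.5 -0.4 -0.1] M [-0.02 -0.05 -0.  ] op 0.999
tool delta mm [-554.4 -304.4   19.1]
rotvec [-0.001  -0.001  -0.0016]
```

Request:
carry_out:
  grip: [1,1,1,1,1,1,1,1,1,1,1,1]
  slide:
    - [-42,-23,0]
    - [-42,-23,0]
    - [-42,-23,0]
    - [-42,-23,0]
    - [-42,-23,0]
    - [-42,-23,0]
    - [-42,-23,0]
    - [-42,-23,0]
    - [-42,-23,0]
    - [-42,-23,0]
    - [-42,-23,0]
    - [-42,-23,0]
  twist:
    - [0,0,0]
    - [0,0,0]
    - [0,0,0]
    - [0,0,0]
    - [0,0,0]
    - [0,0,0]
    - [0,0,0]
    - [0,0,0]
    - [0,0,0]
    - [0,0,0]
    - [0,0,0]
    - [0,0,0]

```text
time_s: 1.95
position: [0.5697, -0.1554, 0.2181]
tcp_rot: [[-0.787, 0.617, -0.002], [0.617, 0.787, 0.002], [0.003, 0.0, -1.0]]
force: [0.4, 0.6, 0.2]
opening: 1.0
```

```bash
python3 -c "
from h import *
go([.5872,-.1867,.15],52)"
```

```text
t 1.95 pos [ 569.7 -155.4  218.1] yaw 51.92 j6 -78.1 tilt [-0.1   0.11] F [0.4 0.6 0.2] M [ 0.03 -0.    0.05] op 1.0
tool delta mm [-33.3 -13.8  68. ]
rotvec [ 0.0004 -0.0026 -0.0014]
```

Request:
carry_out:
  grip: [1,1,1,1]
  slide:
    - [-16,-7,40]
    - [-16,-6,40]
    - [0,0,0]
    - [0,0,0]
  twist:
    - [0,0,0]
    - [0,0,0]
    - [0,0,0]
    - [0,0,0]

```text
time_s: 2.35
position: [0.5916, -0.1963, 0.1359]
tcp_rot: [[-0.781, 0.624, 0.005], [0.624, 0.782, -0.003], [-0.006, 0.001, -1.0]]
force: [-0.4, 0.1, 0.3]
opening: 1.002
```

```bash
python3 -c "
from h import *
go([.5872,-.1867,.15],52)
s,c=snap('wrist','w1');print(s['joint_positions'])"
```

```text
t 2.35 pos [ 591.6 -196.3  135.9] yaw 51.4 j6 -80.0 tilt [ 0.29 -0.16] F [-0.4  0.1  0.3] M [-0.02 -0.01  0.  ] op 1.002
tool delta mm [  9.4   4.8 -14.1]
rotvec [ 0.001   0.0057 -0.0105]
[-2.86161161e+01  3.59384771e+01  8.70365305e+01 -1.37555519e-03
  5.66911766e+01 -8.00135883e+01]
```

View pics/w1.png

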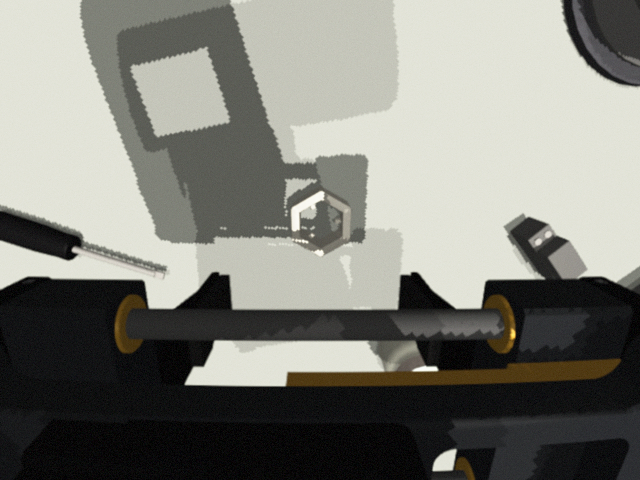

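Wrist view: nut hexagon spans about (288–352, 180–255), with a white left face and shadow around it. I measure its top ring by depth.

```bash
python3 - <<'E'
from h import *
c=dict(np.load('pics/w1.npz'))
v,u=np.mgrid[170:265,270:370];uv=np.c_[u.ravel(),v.ravel()];p=bydepth(c,uv)
z=p[:,2];print(np.histogram(z,bins=np.arange(-0.01,0.05,0.005)))
m=((z>0.024)&(z<0.036)).reshape(v.shape)
k=max(cv2.findContours(m.astype(np.uint8)*255,cv2.RETR_EXTERNAL,cv2.CHAIN_APPROX_NONE)[0],key=cv2.contourArea).reshape(-1,2)
q=plane(c,k+[270,170],0.03)[:,:2]*1000
print(hexfit(q),np.median(z[m.ravel()]))
E
```

```text
(array([   0, 6489,  868,  114,  131,  198,  126, 1434,  111,    0,    0]), array([-0.01 , -0.005,  0.   ,  0.005,  0.01 ,  0.015,  0.02 ,  0.025,
        0.03 ,  0.035,  0.04 ,  0.045]))
(array([ 585.54124153, -185.83332635]), np.float64(51.5), array([47.67846872, 48.17006923, 48.20147744])) 0.028983764823065472
```

```bash
python3 -c "
from h import *
go([.5863,-.1863,.005],51.5)"
```

```text
t 2.4 pos [ 591.3 -196.1  135.9] yaw 51.43 j6 -80.0 tilt [ 0.27 -0.17] F [-0.5  0.1 -0.3] M [-0.02  0.04  0.05] op 0.996
tool delta mm [ 10.7   4.5 130.8]
rotvec [ 0.0006  0.0054 -0.0013]
```

Request:
carry_out:
  grip: [1,1,1,1]
  slide:
    - [11,4.5,0]
    - [0,0,40]
    - [0,0,30]
    - [0,0,0]
  twist:
    - [0,0.005,0]
    - [0,0,0]
    - [0,0,0]
    - [0,0,0]

```text
time_s: 2.8
position: [0.5878, -0.1812, 0.0732]
tcp_rot: [[-0.785, 0.62, 0.011], [0.62, 0.785, -0.004], [-0.011, 0.004, -1.0]]
force: [-0.7, -0.1, -0.6]
opening: 1.003
```

```bash
python3 -c "
from h import *
go([.5863,-.1863,.005],51.5)"
```

```text
t 2.8 pos [ 587.8 -181.2   73.2] yaw 51.68 j6 -79.3 tilt [ 0.63 -0.22] F [-0.7 -0.1 -0.6] M [ 0.05  0.04 -0.03] op 1.003
tool delta mm [-1.3 -5.2 68.2]
rotvec [0.0039 0.011  0.0032]
```

Request:
carry_out:
  grip: [1,1,1,1,1]
  slide:
    - [-1,-5,20]
    - [0,0,20]
    - [0,0,15]
    - [0,0,0]
    - [0,0,0]
  twist:
    - [0.004,0.011,0.003]
    - [0,0,0]
    - [0,0,0]
    - [0,0,0]
    - [0,0,0]

```text
time_s: 3.3
position: [0.5902, -0.1829, 0.028]
tcp_rot: [[-0.786, 0.618, 0.012], [0.618, 0.786, -0.006], [-0.013, 0.003, -1.0]]
force: [0.0, 0.0, -0.2]
opening: 1.0
```

```bash
python3 -c "
from h import *
go([.5863,-.1863,.005],51.5)"
```

```text
t 3.3 pos [ 590.2 -182.9   28. ] yaw 51.84 j6 -79.4 tilt [ 0.67 -0.32] F [ 0.   0.  -0.2] M [-0.01  0.    0.05] op 1.0
tool delta mm [ 1.3 -5.2 23. ]
rotvec [0.0029 0.0126 0.0059]
```

Request:
carry_out:
  grip: [1,1,1]
  slide:
    - [1,-5,0]
    - [0,0,0]
    - [0,0,0]
  twist:
    - [0.003,0.013,0.006]
    - [0,0,0]
    - [0,0,0]

```text
time_s: 3.6
position: [0.5877, -0.1869, 0.0314]
tcp_rot: [[-0.783, 0.623, 0.003], [0.623, 0.783, -0.002], [-0.003, 0.001, -1.0]]
force: [-0.1, 0.1, -1.0]
opening: 0.998
```

```bash
python3 -c "
from h import *
go([.5863,-.1863,.005],51.5)"
```

```text
t 3.6 pos [ 587.7 -186.9   31.4] yaw 51.49 j6 -79.5 tilt [ 0.17 -0.1 ] F [-0.1  0.1 -1. ] M [ 0.01 -0.01 -0.06] op 0.998
tool delta mm [ 1.6 -0.4 26.4]
rotvec [ 0.0005  0.0033 -0.0001]
```

Request:
carry_out:
  grip: [1,1,1,1,1]
  slide:
    - [1,0,10]
    - [0,0,10]
    - [0,0,8]
    - [0,0,0]
    - [0,0,0]
  twist:
    - [0,0.003,0]
    - [0,0,0]
    - [0,0.003,0]
    - [0,0.003,0]
    - [0,0,0]

```text
time_s: 4.1
position: [0.5867, -0.1865, 0.0006]
tcp_rot: [[-0.782, 0.623, -0.005], [0.623, 0.782, 0.005], [0.007, 0.0, -1.0]]
force: [0.5, -0.4, 0.3]
opening: 1.005
```

```bash
python3 -c "
from h import *
go([.5863,-.1863,.005],51.5)"
```

```text
t 4.1 pos [ 586.7 -186.5    0.6] yaw 51.46 j6 -79.6 tilt [-0.3   0.27] F [ 0.5 -0.4  0.3] M [-0.03 -0.02 -0.06] op 1.005
tool delta mm [ 0.5 -0.1 -4.4]
rotvec [ 0.0005 -0.007  -0.0007]
```

Slightly low; I raise 4 mm and close.

Request:
carry_out:
  grip: [1,1,-1,-1,-1,-1,-1,-1,-1,-1]
  slide:
    - [0,0,-5]
    - [0,0,0]
    - [0,0,0]
    - [0,0,0]
    - [0,0,0]
    - [0,0,0]
    - [0,0,0]
    - [0,0,0]
    - [0,0,0]
    - [0,0,0]
  twist:
    - [0,-0.006,0]
    - [0,0,0]
    - [0,0,0]
    - [0,0,0]
    - [0,0,0]
    - [0,0,0]
    - [0,0,0]
    - [0,0,0]
    - [0,0,0]
    - [0,0,0]

```text
time_s: 5.1
position: [0.5872, -0.1867, 0.0069]
tcp_rot: [[-0.782, 0.623, 0.001], [0.623, 0.782, 0.0], [-0.001, 0.001, -1.0]]
force: [0.5, 0.4, 0.2]
opening: 0.552
```

```bash
python3 -c "
from h import *
go([.5863,-.1863,.005],51.5)"
```

```text
t 5.1 pos [ 587.2 -186.7    6.9] yaw 51.47 j6 -79.5 tilt [0.07 0.  ] F [0.5 0.4 0.2] M [-0.05  0.01  0.03] op 0.552
tool delta mm [ 1.  -0.3  1.9]
rotvec [ 0.0007  0.0009 -0.0006]
```

Request:
carry_out:
  grip: [-1,-1,-1,-1,-1,-1,-1]
  slide:
    - [0,0,0]
    - [0,0,-30]
    - [0,0,-40]
    - [0,0,-40]
    - [0,0,-40]
    - [0,0,-20]
    - [0,0,0]
  twist:
    - [0,0,0]
    - [0,0,0]
    - [0,0,0]
    - [0,0,0]
    - [0,0,0]
    - [0,0,0]
    - [0,0,0]

```text
time_s: 5.8
position: [0.5851, -0.1859, 0.1793]
tcp_rot: [[-0.782, 0.623, -0.007], [0.623, 0.782, 0.004], [0.008, -0.001, -1.0]]
force: [0.1, -1.2, -0.6]
opening: 0.551
```

```bash
python3 -c "
from h import *
go([.6055,.1427,.17],52)
s,c=snap('wrist','w2')"
```

```text
t 5.8 pos [ 585.1 -185.9  179.3] yaw 51.45 j6 -79.5 tilt [-0.38  0.24] F [ 0.1 -1.2 -0.6] M [-0.03 -0.08 -0.02] op 0.551
tool delta mm [188.7 269.7  10.5]
rotvec [-0.0008 -0.0077 -0.0096]
```

View pics/w2.png

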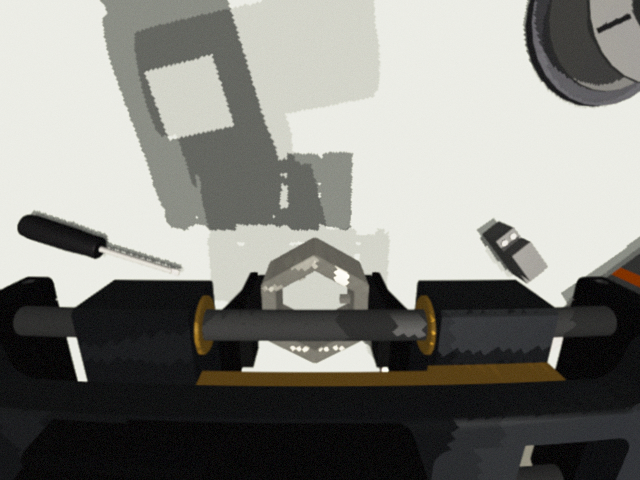

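The nut is held level; its upper corner is at (315,238) and its lower corner near (316,361). I compute its offset in the tool frame, and stop short of the reel.

```bash
python3 - <<'E'
from h import *
c=dict(np.load('pics/w2.npz'));s=bot.read_state();R=np.array(s['tcp_rot'])
for uv in [(315,238),(316,361),(263,275),(367,270)]:
  for zt in(.20,):
    print(uv,np.round((plane(c,uv,s['position'][2]+.0231)[0]-s['position'])@R*1000,1),'dep',np.round((bydepth(c,uv)[0]-s['position'])@R*1000,1))
# top plane depth pts
v,u=np.mgrid[230:300,255:375];p=(bydepth(c,np.c_[u.ravel(),v.ravel()])-s['position'])@R*1000
q=p[(p[:,2]<-18)&(p[:,2]>-28)&(abs(p[:,1])<30)];print(len(q),np.median(q,0),q.max(0),np.polyfit(q[:,0],q[:,2],1),np.polyfit(q[:,1],q[:,2],1))
E
```

```text
(315, 238) [ 34.8  -0.1 -22.8] dep [27.2 -0.1  4. ]
(316, 361) [-25.8   0.4 -23.4] dep [-25.3   0.4 -24. ]
(263, 275) [ 18.  -22.9 -22.9] dep [  9.7 -26.2  -2.3]
(367, 270) [ 20.3  22.6 -22.9] dep [-57.2  55.5 178. ]
2425 [ 17.29848747  -0.10579434 -23.43234279] [ 27.74966345  26.93117017 -18.02003866] [  0.0445552  -23.85186984] [ 2.27958621e-03 -2.30955864e+01]
```

Request:
carry_out:
  grip: [-1,-1,-1,-1,-1,-1,-1]
  slide:
    - [24,34,0]
    - [24,34,0]
    - [24,34,0]
    - [24,34,0]
    - [24,34,0]
    - [24,34,0]
    - [0,0,0]
  twist:
    - [0,0,0]
    - [0,0,0]
    - [0,0,0]
    - [0,0,0]
    - [0,0,0]
    - [0,0,0]
    - [0,0,0]

```text
time_s: 6.55
position: [0.592, 0.0711, 0.1635]
tcp_rot: [[-0.777, 0.629, -0.032], [0.629, 0.778, 0.009], [0.031, -0.013, -0.999]]
force: [-0.6, 0.2, -2.2]
opening: 0.547
```

```bash
python3 - <<'E'
from h import *
go([.6055,.1427,.17],52)
s,c=snap('wrist','w3')
E
```

```text
t 6.55 pos [592.   71.1 163.5] yaw 51.04 j6 -55.4 tilt [-1.82  0.54] F [-0.6  0.2 -2.2] M [-0.06 -0.01 -0.05] op 0.547
tool delta mm [34.8 64.1 -6.3]
rotvec [-0.0124 -0.0308 -0.0169]
```

View pics/w3.png

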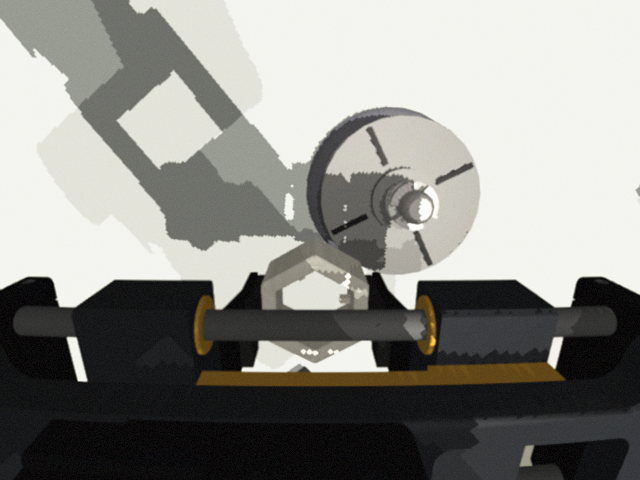

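Reel flange spans about (307–480, 107–275), axle tip at (418,206), nut at (315,300). I measure the reel from the wrist view.

```bash
cat >> h.py <<'E'
def flange(c,box):
    u0,u1,v0,v1=box
    v,u=np.mgrid[v0:v1,u0:u1];p=bydepth(c,np.c_[u.ravel(),v.ravel()])
    m=((p[:,2]>0.061)&(p[:,2]<0.071)).reshape(v.shape).astype(np.uint8)*255
    k=max(cv2.findContours(m,cv2.RETR_EXTERNAL,cv2.CHAIN_APPROX_NONE)[0],key=cv2.contourArea).reshape(-1,2)
    q=plane(c,k+[u0,v0],0.066)[:,:2]*1000
    h=cv2.convexHull(q.astype(np.float32)); zz=p[m.ravel()>0][:,2]
    t=p[(p[:,2]>.11)&(p[:,2]<.13)]
    print('flange',cv2.minEnclosingCircle(h),cv2.fitEllipse(h),np.median(zz),'tip',np.median(t,0) if len(t) else None)
E
python3 - <<'E'
from h import *
c=dict(np.load('pics/w3.npz'))
flange(c,(290,500,95,275))
print(plane(c,(418,204),.117))
go([.6055,.1427,.17],52)
E
```

```text
flange ((604.0121459960938, 143.88211059570312), 61.757713317871094) ((603.9830932617188, 143.9462890625), (122.48353576660156, 122.84799194335938), 84.55372619628906) 0.06517682064197597 tip [0.60260122 0.1436509  0.11542303]
[[0.60074694 0.14494583 0.117     ]]
t 6.6 pos [591.7  68.8 163.1] yaw 51.0 j6 -55.4 tilt [-1.89  0.44] F [ 0.2  0.6 -1. ] M [-0.05 -0.    0.03] op 0.55
tool delta mm [36.  66.  -6.8]
rotvec [-0.0144 -0.0306 -0.0176]
```

Request:
carry_out:
  grip: [-1,-1,-1,-1]
  slide:
    - [0,0,-8]
    - [0,0,0]
    - [17,30,0]
    - [0,0,0]
  twist:
    - [-0.012,-0.031,-0.017]
    - [0,0,0]
    - [0,0,0]
    - [0,0,0]

```text
time_s: 7.0
position: [0.5954, 0.099, 0.1681]
tcp_rot: [[-0.785, 0.619, -0.005], [0.619, 0.785, -0.004], [0.001, -0.006, -1.0]]
force: [0.2, -0.7, -1.4]
opening: 0.552
```

```bash
python3 - <<'E'
from h import *
go([.6055,.1427,.17],52)
s,c=snap('wrist','w4')
flange(c,(240,500,95,278))
E
```

```text
t 7.0 pos [595.4  99.  168.1] yaw 51.73 j6 -52.6 tilt [-0.26 -0.24] F [ 0.2 -0.7 -1.4] M [-0.07 -0.02  0.01] op 0.552
tool delta mm [19.2 40.6 -2.2]
rotvec [-0.0061 -0.0011 -0.0048]
flange ((603.9276733398438, 144.14315795898438), 61.68745803833008) ((602.830078125, 145.4861297607422), (118.1686782836914, 123.76586151123047), 131.04278564453125) 0.06515115981670666 tip [0.60280819 0.14425375 0.11532387]
```

View pics/w4.png

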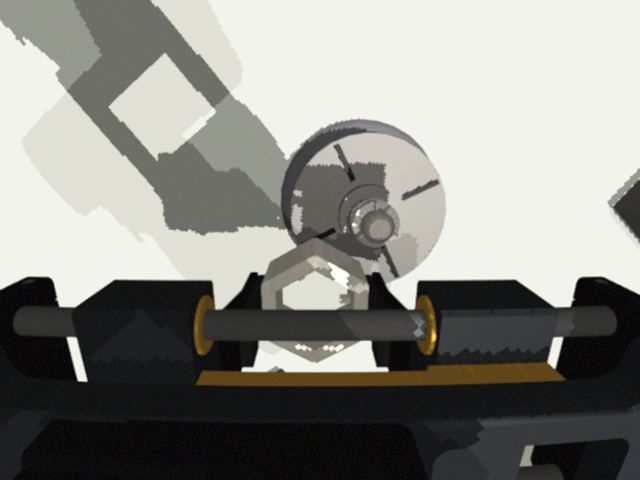

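Request:
carry_out:
  grip: [-1,-1,-1,-1,-1]
  slide:
    - [10,21,0]
    - [10,20,5]
    - [0,0,0]
    - [0,0,0]
    - [0,0,0]
  twist:
    - [-0.006,0,0]
    - [0,0,0]
    - [0,0,0]
    - [0,0,0]
    - [0,0,0]

```text
time_s: 7.55
position: [0.6055, 0.1335, 0.1624]
tcp_rot: [[-0.78, 0.626, -0.002], [0.626, 0.78, -0.005], [-0.002, -0.005, -1.0]]
force: [-0.0, 0.1, -0.9]
opening: 0.548
```

```bash
python3 - <<'E'
from h import *
go([.6049,.1432,.145],52)
E
```

```text
t 7.55 pos [605.5 133.5 162.4] yaw 51.23 j6 -48.8 tilt [-0.12 -0.29] F [-0.   0.1 -0.9] M [-0.    0.04 -0.01] op 0.548
tool delta mm [ 6.5  7.2 17.4]
rotvec [-0.0053  0.0016 -0.0134]
```

Request:
carry_out:
  grip: [-1,-1,-1,-1,-1]
  slide:
    - [7,7,8]
    - [0,0,8]
    - [0,0,0]
    - [0,0,0]
    - [0,0,0]
  twist:
    - [-0.005,0,-0.005]
    - [0,0,0]
    - [0,0,0]
    - [0,0,0]
    - [0,0,0]

```text
time_s: 8.05
position: [0.6038, 0.1412, 0.1447]
tcp_rot: [[-0.781, 0.624, -0.0], [0.624, 0.781, -0.002], [-0.001, -0.001, -1.0]]
force: [-1.1, 1.4, -0.6]
opening: 0.549
```

```bash
python3 - <<'E'
from h import *
go([.6049,.1432,.126],52)
E
```

```text
t 8.05 pos [603.8 141.2 144.7] yaw 51.36 j6 -48.4 tilt [-0.01 -0.1 ] F [-1.1  1.4 -0.6] M [0.02 0.04 0.03] op 0.549
tool delta mm [ 0.4  2.3 18.7]
rotvec [-0.0014  0.0009 -0.0111]
```

Request:
carry_out:
  grip: [-1,-1,-1,-1,-1,-1]
  slide:
    - [0.4,2.3,8]
    - [0,0,8]
    - [0,0,8]
    - [0,0,0]
    - [0,0,0]
    - [0,0,0]
  twist:
    - [0,0,-0.005]
    - [0,0,0]
    - [0,0,0]
    - [0,0,0]
    - [0,0,0]
    - [0,0,0]

```text
time_s: 8.65
position: [0.605, 0.1434, 0.1181]
tcp_rot: [[-0.785, 0.62, -0.001], [0.62, 0.785, -0.002], [-0.001, -0.002, -1.0]]
force: [-0.0, 0.1, -1.6]
opening: 0.549
```

```bash
python3 - <<'E'
from h import *
go([.6049,.1432,.112],52)
s,c=snap('scene','s5');cv2.imwrite('pics/s5c.png',cv2.resize(c['color'][140:280,360:520,::-1],None,fx=4,fy=4,interpolation=cv2.INTER_CUBIC))
snap('wrist','w5')
E
```

```text
t 8.65 pos [605.  143.4 118.1] yaw 51.69 j6 -48.5 tilt [-0.03 -0.1 ] F [-0.   0.1 -1.6] M [-0.05  0.04  0.03] op 0.549
tool delta mm [-0.1 -0.2  6.1]
rotvec [-0.0017  0.0007 -0.0055]
```

View pics/s5c.png

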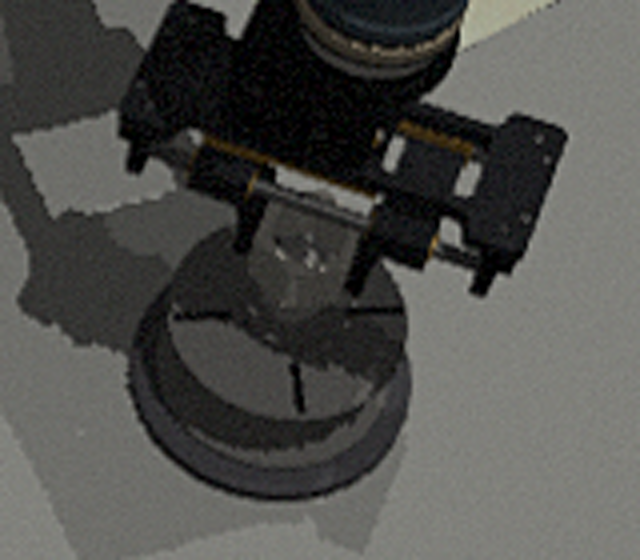

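View pics/w5.png

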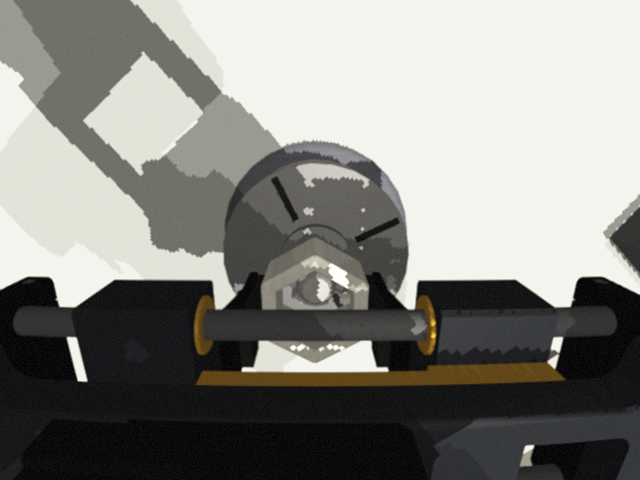

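The axle tip shows inside the bore at about (317,288). I check its offset in the tool frame against the nut's.

```bash
python3 - <<'E'
from h import *
c=dict(np.load('pics/w5.npz'));s=bot.read_state();R=np.array(s['tcp_rot'])
i=c['color'][225:375,240:390,::-1];cv2.imwrite('pics/w5c.png',cv2.resize(i,None,fx=4,fy=4,interpolation=cv2.INTER_NEAREST))
v,u=np.mgrid[262:306,285:350];w=bydepth(c,np.c_[u.ravel(),v.ravel()]);p=(w-s['position'])@R*1000
m=(w[:,2]>.1135)&(w[:,2]<.1185)&(np.hypot(p[:,0],p[:,1])<14);print(m.sum(),p[m].min(0),p[m].max(0),np.median(p[m],0),np.median(w[m],0))
for r in range(264,306,2):print(r,''.join('#' if m.reshape(v.shape)[r-262,k] else '.' for k in range(65)))
E
```

```text
781 [-7.53922601 -9.20604026 -0.021076  ] [10.29753485  8.63179591  4.9119957 ] [ 2.12152797 -0.27639118  2.26752837] [0.60349538 0.14475335 0.11616585]
264 .................................................................
266 .................................................................
268 .................................................................
270 .................................................................
272 ...........................#..#..................................
274 ........................######.####.#............................
276 ....................####################.........................
278 ....................#######################......................
280 .................############################....................
282 ...............###############################...................
284 ...............################################..................
286 ..............##################################.................
288 .............###################################.................
290 ...............#################################.................
292 ...............###############################...................
294 ................###############################..................
296 .................############################....................
298 ...................########################......................
300 .....................####################........................
302 ..........................##########.............................
304 .................................................................
```

View pics/w5c.png

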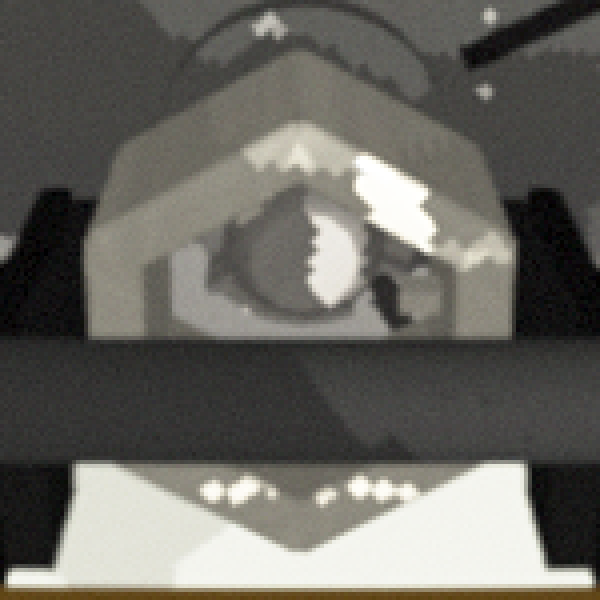

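Request:
carry_out:
  grip: [-1,-1,-1,-1,-1]
  slide:
    - [0.5,-0.3,3]
    - [0,0,3]
    - [0,0,0]
    - [0,0,2]
    - [0,0,0]
  twist:
    - [0,0,0]
    - [0,0,0]
    - [0,0,0]
    - [0,0,0]
    - [0,0,0]

```text
time_s: 9.25
position: [0.6051, 0.1435, 0.1106]
tcp_rot: [[-0.785, 0.62, 0.002], [0.62, 0.785, -0.002], [-0.002, -0.0, -1.0]]
force: [-0.7, -0.2, -1.6]
opening: 0.548
```

```bash
python3 - <<'E'
from h import *
go([.6048,.1432,.0965],52)
E
```

```text
t 9.25 pos [605.1 143.5 110.6] yaw 51.68 j6 -48.5 tilt [ 0.1  -0.09] F [-0.7 -0.2 -1.6] M [-0.02  0.04 -0.02] op 0.548
tool delta mm [ 0.1 -0.4 14.1]
rotvec [-0.0002  0.0024 -0.0056]
```

Request:
carry_out:
  grip: [-1,-1,-1,-1]
  slide:
    - [0.4,0,2]
    - [0,0,2]
    - [0,0,2]
    - [0,0,0]
  twist:
    - [0,0,0]
    - [0,0,0]
    - [0,0,0]
    - [0,0,0]

```text
time_s: 9.65
position: [0.6048, 0.1438, 0.1041]
tcp_rot: [[-0.785, 0.62, 0.002], [0.62, 0.785, -0.002], [-0.002, -0.0, -1.0]]
force: [0.5, 1.4, -1.4]
opening: 0.549
```

```bash
python3 - <<'E'
from h import *
go([.6048,.1432,.0965],52)
E
```

```text
t 9.65 pos [604.8 143.8 104.1] yaw 51.69 j6 -48.5 tilt [ 0.1  -0.09] F [ 0.5  1.4 -1.4] M [-0.02 -0.05  0.03] op 0.549
tool delta mm [-0.4 -0.4  7.6]
rotvec [-0.0002  0.0024 -0.0055]
```

Passing below the cone height with no load. Continue to the threads.

Request:
carry_out:
  grip: [-1,-1,-1,-1,-1]
  slide:
    - [0,0,2]
    - [0,0,2]
    - [0,0,1]
    - [0,0,1]
    - [0,0,0]
  twist:
    - [0,0,0]
    - [0,0,0]
    - [0,0,0]
    - [0,0,0]
    - [0,0,0]

```text
time_s: 10.15
position: [0.6048, 0.1437, 0.0974]
tcp_rot: [[-0.785, 0.62, 0.002], [0.62, 0.785, -0.002], [-0.002, -0.0, -1.0]]
force: [0.2, 0.1, -1.9]
opening: 0.552
```

```bash
python3 - <<'E'
from h import *
go([.6048,.1432,.0965],52)
E
```

```text
t 10.15 pos [604.8 143.7  97.4] yaw 51.69 j6 -48.5 tilt [ 0.1 -0.1] F [ 0.2  0.1 -1.9] M [-0.    0.03 -0.04] op 0.552
tool delta mm [-0.3 -0.4  0.9]
rotvec [-0.0002  0.0024 -0.0055]
```

Request:
carry_out:
  grip: [-1,-1,-1]
  slide:
    - [0,0,1]
    - [0,0,1]
    - [0,0,0.5]
  twist:
    - [0,0,0]
    - [0,0,0]
    - [0,0,0]

```text
time_s: 10.45
position: [0.6051, 0.1437, 0.0962]
tcp_rot: [[-0.785, 0.62, 0.002], [0.62, 0.785, -0.002], [-0.003, 0.0, -1.0]]
force: [-0.5, 0.0, 2.8]
opening: 0.55
```

```bash
python3 - <<'E'
from h import *
go([.6048,.1432,.0965],52)
E
```

```text
t 10.45 pos [605.1 143.7  96.2] yaw 51.69 j6 -48.5 tilt [ 0.14 -0.1 ] F [-0.5  0.   2.8] M [-0.06  0.24 -0.04] op 0.55
tool delta mm [-0.1 -0.6 -0.3]
rotvec [ 0.0002  0.003  -0.0054]
```

Request:
carry_out:
  grip: [-1,-1,-1,-1,-1,-1]
  slide:
    - [0,0,0.5]
    - [0,0,0.7]
    - [0,0,0.7]
    - [0,0,0.7]
    - [0,0,0.7]
    - [0,0,0.7]
  twist:
    - [0,0,-0.06]
    - [0,0,-0.06]
    - [0,0,-0.06]
    - [0,0,-0.06]
    - [0,0,-0.06]
    - [0,0,-0.06]

```text
time_s: 11.05
position: [0.6065, 0.1451, 0.0962]
tcp_rot: [[-0.956, 0.292, 0.007], [0.292, 0.956, 0.001], [-0.007, 0.003, -1.0]]
force: [-1.5, 0.6, 4.4]
opening: 0.551
```

```bash
python3 - <<'E'
from h import *
go([.6050,.1437,.0965],52)
E
```

```text
t 11.05 pos [606.5 145.1  96.2] yaw 73.04 j6 -69.9 tilt [0.42 0.05] F [-1.5  0.6  4.4] M [ 0.03  0.38 -0.05] op 0.551
tool delta mm [ 1.  -1.8 -0.3]
rotvec [0.0042 0.006  0.3671]
```

Request:
carry_out:
  grip: [-1,-1,-1,-1,-1]
  slide:
    - [1,-1.5,0.3]
    - [0,-0.3,0.6]
    - [0,-0.3,0.6]
    - [0,-0.3,0.7]
    - [0,-0.3,0.7]
  twist:
    - [0.004,0.006,-0.06]
    - [0,0,-0.06]
    - [0,0,-0.06]
    - [0,0,-0.06]
    - [0,0,-0.06]

```text
time_s: 11.55
position: [0.6069, 0.1442, 0.0962]
tcp_rot: [[-1.0, -0.016, 0.006], [-0.016, 1.0, 0.001], [-0.006, 0.001, -1.0]]
force: [-2.3, 2.1, 4.1]
opening: 0.548
```

```bash
python3 - <<'E'
from h import *
go([.6050,.1437,.0965],90)
E
```

```text
t 11.55 pos [606.9 144.2  96.2] yaw 90.89 j6 -87.8 tilt [0.35 0.07] F [-2.3  2.1  4.1] M [ 0.23  0.37 -0.09] op 0.548
tool delta mm [ 1.9 -0.5 -0.3]
rotvec [0.0012 0.0061 0.0156]
```

Request:
carry_out:
  grip: [-1,-1,-1,-1,-1]
  slide:
    - [1.5,-0.4,0.3]
    - [0.3,-0.2,0.6]
    - [0.3,-0.2,0.6]
    - [0.2,-0.2,0.7]
    - [0.2,-0.2,0.7]
  twist:
    - [0,0.006,-0.06]
    - [0,0,-0.06]
    - [0,0,-0.06]
    - [0,0,-0.06]
    - [0,0,-0.06]

```text
time_s: 12.05
position: [0.6067, 0.1444, 0.0963]
tcp_rot: [[-0.947, -0.321, 0.006], [-0.321, 0.947, 0.004], [-0.007, 0.002, -1.0]]
force: [-0.7, -0.5, 3.2]
opening: 0.547
```

```bash
python3 - <<'E'
from h import *
go([.6050,.1437,.0965],90)
E
```

```text
t 12.05 pos [606.7 144.4  96.3] yaw 108.75 j6 -105.9 tilt [0.36 0.22] F [-0.7 -0.5  3.2] M [0.18 0.24 0.01] op 0.547
tool delta mm [ 1.9 -0.1 -0.3]
rotvec [0.0028 0.0069 0.3272]
```

Request:
carry_out:
  grip: [-1,-1,-1,-1,-1]
  slide:
    - [1,0,0.3]
    - [0.3,-0.2,0.6]
    - [0.3,-0.2,0.6]
    - [0.2,-0.2,0.7]
    - [0.2,-0.2,0.7]
  twist:
    - [0.002,0.007,-0.06]
    - [0,0,-0.06]
    - [0,0,-0.06]
    - [0,0,-0.06]
    - [0,0,-0.06]

```text
time_s: 12.55
position: [0.6065, 0.144, 0.0941]
tcp_rot: [[-0.802, -0.597, 0.004], [-0.597, 0.802, 0.001], [-0.004, -0.002, -1.0]]
force: [-0.4, 0.6, -1.2]
opening: 0.546
```

```bash
python3 - <<'E'
from h import *
go([.6055,.1440,.0965],90)
E
```

```text
t 12.55 pos [606.5 144.   94.1] yaw 126.64 j6 -123.6 tilt [0.25 0.07] F [-0.4  0.6 -1.2] M [0.12 0.07 0.03] op 0.546
tool delta mm [ 0.8  0.6 -2.4]
rotvec [-1.000e-04  4.500e-03  6.394e-01]
```

Request:
carry_out:
  grip: [-1,-1,-1,-1,-1]
  slide:
    - [0,0,1.5]
    - [0,0,1.5]
    - [0,0,1.5]
    - [0,0,1]
    - [0,0,0.5]
  twist:
    - [0,0,0]
    - [0,0,0]
    - [0,0,0]
    - [0,0,0]
    - [0,0,0]

```text
time_s: 13.05
position: [0.6066, 0.144, 0.0897]
tcp_rot: [[-0.805, -0.594, 0.005], [-0.594, 0.805, 0.001], [-0.004, -0.002, -1.0]]
force: [-1.6, -0.0, 2.1]
opening: 0.549
```

```bash
python3 - <<'E'
from h import *
go([.6055,.1440,.0885],90)
E
```

```text
t 13.05 pos [606.6 144.   89.7] yaw 126.43 j6 -123.4 tilt [0.26 0.06] F [-1.6 -0.   2.1] M [-0.01  0.3  -0.02] op 0.549
tool delta mm [0.9 0.7 1.2]
rotvec [-5.000e-04  4.700e-03  6.358e-01]
```

Request:
carry_out:
  grip: [-1,-1,-1,-1,-1]
  slide:
    - [0.3,0.2,0.3]
    - [0,0,0.3]
    - [0,0,0.3]
    - [0,0,0.3]
    - [0,0,0.3]
  twist:
    - [0,0.004,0.06]
    - [0,0,0.06]
    - [0,0,0.06]
    - [0,0,0.06]
    - [0,0,0.06]

```text
time_s: 13.55
position: [0.6066, 0.1436, 0.0886]
tcp_rot: [[-0.949, -0.316, 0.002], [-0.316, 0.949, -0.002], [-0.001, -0.003, -1.0]]
force: [-0.5, -0.6, 2.1]
opening: 0.55
```

```bash
python3 - <<'E'
from h import *
go([.6055,.1440,.0885],90)
E
```

```text
t 13.55 pos [606.6 143.6  88.6] yaw 108.4 j6 -105.2 tilt [ 0.13 -0.13] F [-0.5 -0.6  2.1] M [-0.07  0.18 -0.03] op 0.55
tool delta mm [0.9 0.8 0.1]
rotvec [-0.0026  0.0018  0.3212]
```

Request:
carry_out:
  grip: [-1,-1,-1,-1,-1,-1,-1,-1]
  slide:
    - [0.3,0.2,0.3]
    - [0,0,0.3]
    - [0,0,0.3]
    - [0,0,0.3]
    - [0,0,0.3]
    - [0,0,0.3]
    - [0,0,0.3]
    - [0,0,0.3]
  twist:
    - [-0.002,0.002,0.06]
    - [0,0,0.06]
    - [0,0,0.06]
    - [0,0,0.06]
    - [0,0,0.06]
    - [0,0,0.06]
    - [0,0,0.06]
    - [0,0,0.06]

```text
time_s: 14.35
position: [0.6062, 0.143, 0.0867]
tcp_rot: [[-0.983, 0.183, -0.0], [0.183, 0.983, -0.002], [0.0, -0.002, -1.0]]
force: [-0.0, -0.3, 0.9]
opening: 0.549
```

```bash
python3 - <<'E'
from h import *
go([.6055,.1440,.0885],90)
E
```

```text
t 14.35 pos [606.2 143.   86.7] yaw 79.44 j6 -76.3 tilt [-0.02 -0.12] F [-0.  -0.3  0.9] M [ 0.02  0.17 -0.01] op 0.549
tool delta mm [ 0.9  0.8 -1.8]
rotvec [-0.0021 -0.0002 -0.1844]
```

Request:
carry_out:
  grip: [-1,-1,-1,-1,-1,-1,-1,-1,-1,-1]
  slide:
    - [0.3,0.2,0.3]
    - [0,0,0.3]
    - [0,0,0.3]
    - [0,0,0.3]
    - [0,0,0.3]
    - [0,0,0.3]
    - [0,0,0.3]
    - [0,0,0.3]
    - [0,0,0.3]
    - [0,0,0.3]
  twist:
    - [-0.002,0,0.06]
    - [0,0,0.06]
    - [0,0,0.06]
    - [0,0,0.06]
    - [0,0,0.06]
    - [0,0,0.06]
    - [0,0,0.06]
    - [0,0,0.06]
    - [0,0,0.06]
    - [0,0,0.06]

```text
time_s: 15.35
position: [0.6064, 0.1429, 0.0841]
tcp_rot: [[-0.685, 0.729, 0.001], [0.729, 0.685, -0.001], [-0.001, 0.0, -1.0]]
force: [-1.0, -0.1, 0.9]
opening: 0.549
```

```bash
python3 - <<'E'
from h import *
go([.6055,.1440,.0885],30)
E
```

```text
t 15.35 pos [606.4 142.9  84.1] yaw 43.2 j6 -40.2 tilt [ 0.06 -0.03] F [-1.  -0.1  0.9] M [-0.09  0.16  0.04] op 0.549
tool delta mm [ 1.4  0.1 -4.4]
rotvec [0.0005 0.0011 0.2305]
```

Request:
carry_out:
  grip: [-1,-1,-1,-1,-1,-1,-1,-1]
  slide:
    - [0.4,0,0.3]
    - [0,0,0.3]
    - [0,0,0.3]
    - [0,0,0.3]
    - [0,0,0.3]
    - [0,0,0.3]
    - [0,0,0.3]
    - [0,0,0.3]
  twist:
    - [0,0,0.06]
    - [0,0,0.06]
    - [0,0,0.06]
    - [0,0,0.06]
    - [0,0,0.06]
    - [0,0,0.06]
    - [0,0,0.06]
    - [0,0,0.06]

```text
time_s: 16.15
position: [0.6065, 0.1432, 0.0823]
tcp_rot: [[-0.246, 0.969, 0.002], [0.969, 0.246, -0.001], [-0.001, 0.002, -1.0]]
force: [-0.0, 1.0, 1.6]
opening: 0.552
```

```bash
python3 - <<'E'
from h import *
go([.6055,.1440,.0885],30)
E
```

```text
t 16.15 pos [606.5 143.2  82.3] yaw 14.23 j6 -11.1 tilt [ 0.12 -0.05] F [-0.   1.   1.6] M [-0.05  0.15  0.  ] op 0.552
tool delta mm [ 1.  -0.7 -6.2]
rotvec [ 0.0017  0.0016 -0.2752]
```

Request:
carry_out:
  grip: [-1,-1,-1,-1]
  slide:
    - [0.3,-0.2,0.2]
    - [0,0,0.2]
    - [0,0,0.2]
    - [0,0,0.2]
  twist:
    - [0.0,0.0,0.06]
    - [0,0,0.06]
    - [0,0,0.06]
    - [0,0,0.06]

```text
time_s: 16.55
position: [0.6063, 0.1431, 0.0814]
tcp_rot: [[0.004, 1.0, 0.002], [1.0, -0.004, -0.002], [-0.002, 0.002, -1.0]]
force: [0.0, -0.9, 1.1]
opening: 0.551
```

```bash
python3 - <<'E'
from h import *
go([.6055,.1440,.0885],30)
E
```

```text
t 16.55 pos [606.3 143.1  81.4] yaw -0.24 j6 3.4 tilt [ 0.14 -0.1 ] F [ 0.  -0.9  1.1] M [-0.16  0.14  0.02] op 0.551
tool delta mm [ 0.9 -0.8 -7.1]
rotvec [ 0.0019  0.0023 -0.5277]
```

Request:
carry_out:
  grip: [-1,-1,-1]
  slide:
    - [0.3,0,0.1]
    - [0,0,0.1]
    - [0,0,0.1]
  twist:
    - [0.002,0.002,0.05]
    - [0,0,0.05]
    - [0,0,0.05]

```text
time_s: 16.85
position: [0.6061, 0.143, 0.0809]
tcp_rot: [[0.162, 0.987, -0.0], [0.987, -0.162, -0.0], [-0.0, -0.0, -1.0]]
force: [-1.0, -0.5, 1.8]
opening: 0.548
```

```bash
python3 - <<'E'
from h import *
go([.6055,.1440,.0885],30)
E
```

```text
t 16.85 pos [606.1 143.   80.9] yaw -9.32 j6 12.3 tilt [-0.01 -0.01] F [-1.  -0.5  1.8] M [-0.08  0.13  0.08] op 0.548
tool delta mm [ 0.8 -0.8 -7.6]
rotvec [-1.000e-04  2.000e-04 -6.862e-01]
```

Request:
carry_out:
  grip: [-1,-1,-1]
  slide:
    - [0,0,0]
    - [0,0,0]
    - [0,0,0]
  twist:
    - [0,0,0.04]
    - [0,0,0.04]
    - [0,0,0.04]

```text
time_s: 17.15
position: [0.6061, 0.1432, 0.0809]
tcp_rot: [[0.286, 0.958, 0.0], [0.958, -0.286, -0.0], [-0.0, 0.0, -1.0]]
force: [-0.7, 0.7, 0.4]
opening: 0.549
```

```bash
python3 - <<'E'
from h import *
go([.6055,.1440,.0885],30)
E
```

```text
t 17.15 pos [606.1 143.2  80.9] yaw -16.6 j6 19.6 tilt [ 0. -0.] F [-0.7  0.7  0.4] M [-0.07  0.15  0.01] op 0.549
tool delta mm [ 0.6 -0.8 -7.6]
rotvec [ 1.000e-04  1.000e-04 -8.134e-01]
```

Request:
carry_out:
  grip: [-1,-1,-1]
  slide:
    - [0,0,0]
    - [0,0,0]
    - [0,0,0]
  twist:
    - [0,0,0.03]
    - [0,0,0.03]
    - [0,0,0.02]

```text
time_s: 17.45
position: [0.6061, 0.1433, 0.0809]
tcp_rot: [[0.367, 0.93, 0.0], [0.93, -0.367, -0.0], [0.0, 0.0, -1.0]]
force: [-0.1, 1.0, 0.3]
opening: 0.548
```

```bash
python3 - <<'E'
from h import *
go([.6055,.1440,.0885],30)
E
```

```text
t 17.45 pos [606.1 143.3  80.9] yaw -21.5 j6 24.5 tilt [ 0.01 -0.  ] F [-0.1  1.   0.3] M [-0.14  0.12  0.06] op 0.548
tool delta mm [ 0.4 -0.8 -7.6]
rotvec [ 2.000e-04  0.000e+00 -8.989e-01]
```

Request:
carry_out:
  grip: [-1,-1]
  slide:
    - [0,0,0]
    - [0,0,0]
  twist:
    - [0,0,0.03]
    - [0,0,0.03]

```text
time_s: 17.65
position: [0.6061, 0.1434, 0.0809]
tcp_rot: [[0.425, 0.905, 0.0], [0.905, -0.425, -0.0], [0.0, 0.0, -1.0]]
force: [-0.1, -0.1, 0.7]
opening: 0.553
```

```bash
python3 - <<'E'
from h import *
go([.6055,.1440,.0885],30)
E
```

```text
t 17.65 pos [606.1 143.4  80.9] yaw -25.12 j6 28.2 tilt [ 0.01 -0.  ] F [-0.1 -0.1  0.7] M [-0.1   0.16  0.03] op 0.553
tool delta mm [ 0.3 -0.8 -7.6]
rotvec [ 1.000e-04  0.000e+00 -9.621e-01]
```

Request:
carry_out:
  grip: [-1,-1]
  slide:
    - [0,0,0]
    - [0,0,0]
  twist:
    - [0,0,0.03]
    - [0,0,0.02]

```text
time_s: 17.85
position: [0.606, 0.1435, 0.0809]
tcp_rot: [[0.472, 0.882, 0.0], [0.882, -0.472, -0.0], [0.0, 0.0, -1.0]]
force: [-1.3, 0.0, 1.3]
opening: 0.552
```

```bash
python3 - <<'E'
from h import *
go([.6055,.1440,.0885],30)
E
```

```text
t 17.85 pos [606.  143.5  80.9] yaw -28.16 j6 31.2 tilt [ 0. -0.] F [-1.3  0.   1.3] M [-0.15  0.2   0.06] op 0.552
tool delta mm [ 0.2 -0.7 -7.6]
rotvec [ 1.000e-04  0.000e+00 -1.015e+00]
```

Request:
carry_out:
  grip: [-1,-1]
  slide:
    - [0,0,0]
    - [0,0,0]
  twist:
    - [0,0,0.02]
    - [0,0,0.02]

```text
time_s: 18.05
position: [0.6056, 0.1435, 0.0809]
tcp_rot: [[0.509, 0.861, -0.001], [0.861, -0.509, -0.0], [-0.001, -0.001, -1.0]]
force: [-1.6, -0.2, 0.6]
opening: 0.549
```

```bash
python3 - <<'E'
from h import *
go([.6055,.1440,.0885],30)
E
```

```text
t 18.05 pos [605.6 143.5  80.9] yaw -30.59 j6 33.7 tilt [-0.05 -0.01] F [-1.6 -0.2  0.6] M [-0.08  0.21  0.06] op 0.549
tool delta mm [ 0.4 -0.3 -7.6]
rotvec [-8.0000e-04  2.0000e-04 -1.0574e+00]
```

Request:
carry_out:
  grip: [-1,-1]
  slide:
    - [0,0,0]
    - [0,0,0]
  twist:
    - [0,0,0.02]
    - [0,0,0.02]

```text
time_s: 18.25
position: [0.6052, 0.1436, 0.0809]
tcp_rot: [[0.545, 0.838, -0.001], [0.838, -0.545, -0.0], [-0.001, -0.001, -1.0]]
force: [-1.4, 1.1, 1.6]
opening: 0.551
```

```bash
python3 - <<'E'
from h import *
go([.6055,.1440,.0885],30)
E
```

```text
t 18.25 pos [605.2 143.6  80.9] yaw -33.04 j6 36.1 tilt [-0.07 -0.01] F [-1.4  1.1  1.6] M [-0.11  0.23  0.13] op 0.551
tool delta mm [ 0.4  0.  -7.6]
rotvec [-1.3000e-03  3.0000e-04 -1.1002e+00]
```

```bash
cat >> h.py <<'E'
def avg(n=5):
    F=[];M=[]
    for i in range(n):
        bot.capture('top');s=bot.read_state();F.append(s['force']);M.append(s['moment'])
    print('avg F',np.round(np.mean(F,0),2),'M',np.round(np.mean(M,0),3),'sdMz',np.round(np.std(M,0)[2],3),s['time_s'],'tau6',s['tau'][5])
E
python3 - <<'E'
from h import *
avg(); go([.6055,.1440,.0885],30)
E
```

```text
avg F [-1.43  0.45  1.33] M [-0.11   0.235  0.018] sdMz 0.043 18.5 tau6 0.005922372511122376
t 18.5 pos [605.2 143.6  80.9] yaw -32.97 j6 36.0 tilt [-0.08 -0.  ] F [-1.5  0.3  1.2] M [-0.13  0.23 -0.  ] op 0.549
tool delta mm [ 0.5  0.  -7.6]
rotvec [-1.5000e-03  1.0000e-04 -1.0991e+00]
```

Request:
carry_out:
  grip: [-1,-1]
  slide:
    - [0,0,0]
    - [0,0,0]
  twist:
    - [0,0,0.02]
    - [0,0,0.02]

```text
time_s: 18.7
position: [0.6052, 0.1436, 0.0809]
tcp_rot: [[0.578, 0.816, -0.001], [0.816, -0.578, -0.0], [-0.001, -0.001, -1.0]]
force: [-1.8, -0.3, 0.2]
opening: 0.549
```

```bash
python3 - <<'E'
from h import *
go([.6055,.1440,.0885],30);avg(4); go([.6055,.1440,.0885],30)
E
```

```text
t 18.7 pos [605.2 143.6  80.9] yaw -35.33 j6 38.4 tilt [-0.08 -0.02] F [-1.8 -0.3  0.2] M [-0.07  0.17  0.34] op 0.549
tool delta mm [ 0.5  0.1 -7.6]
rotvec [-1.4000e-03  5.0000e-04 -1.1403e+00]
avg F [-1.56  0.51  1.02] M [-0.127  0.176  0.13 ] sdMz 0.038 18.9 tau6 0.09826986584812403
t 18.9 pos [605.2 143.7  80.9] yaw -35.31 j6 38.4 tilt [-0.09 -0.  ] F [-1.5  1.2  0.8] M [-0.12  0.15  0.08] op 0.545
tool delta mm [ 0.5  0.1 -7.6]
rotvec [-1.6000e-03  2.0000e-04 -1.1398e+00]
```

Request:
carry_out:
  grip: [-1]
  slide:
    - [0,0,0]
  twist:
    - [0,0,0.012]

```text
time_s: 19.0
position: [0.6051, 0.1437, 0.0809]
tcp_rot: [[0.588, 0.809, -0.001], [0.809, -0.588, -0.0], [-0.001, -0.001, -1.0]]
force: [-0.9, 1.1, 1.2]
opening: 0.55
```

```bash
python3 - <<'E'
from h import *
go([.6055,.1440,.0885],30);avg(6); go([.6055,.1440,.0885],30)
E
```

```text
t 19.0 pos [605.1 143.7  80.9] yaw -35.99 j6 39.1 tilt [-0.08 -0.01] F [-0.9  1.1  1.2] M [-0.07  0.16  0.37] op 0.55
tool delta mm [ 0.5  0.1 -7.6]
rotvec [-1.6000e-03  3.0000e-04 -1.1517e+00]
avg F [-1.82  0.68  1.35] M [-0.129  0.173  0.263] sdMz 0.025 19.3 tau6 0.24526949040591717
t 19.3 pos [605.2 143.6  80.9] yaw -35.99 j6 39.1 tilt [-0.08 -0.01] F [-2.3 -0.1  1.8] M [-0.13  0.15  0.3 ] op 0.55
tool delta mm [ 0.5  0.1 -7.6]
rotvec [-1.5000e-03  2.0000e-04 -1.1518e+00]
```

Tight (about 0.25 N m, at the top of the range). I let go now.

Request:
carry_out:
  grip: [1,1,1,1,1,1,1]
  slide:
    - [0,0,0]
    - [0,0,0]
    - [0,0,0]
    - [0,0,0]
    - [0,0,0]
    - [0,0,0]
    - [0,0,0]
  twist:
    - [0,0,0]
    - [0,0,0]
    - [0,0,0]
    - [0,0,0]
    - [0,0,0]
    - [0,0,0]
    - [0,0,0]

```text
time_s: 20.0
position: [0.6073, 0.1432, 0.0808]
tcp_rot: [[0.591, 0.807, 0.002], [0.807, -0.591, 0.001], [0.002, 0.001, -1.0]]
force: [-0.2, -0.5, -0.3]
opening: 0.988
```

```bash
python3 - <<'E'
from h import *
go([.6055,.1440,.18],30);avg(3)
snap('wrist','w6')
E
```

```text
t 20.0 pos [607.3 143.2  80.8] yaw -36.22 j6 39.2 tilt [0.13 0.05] F [-0.2 -0.5 -0.3] M [-0.09  0.09 -0.04] op 0.988
tool delta mm [ -0.2  -1.8 -99.2]
rotvec [ 2.3000e-03 -1.0000e-03 -1.1558e+00]
avg F [ 0.12 -0.26  0.03] M [-0.09  0.11 -0.01] sdMz 0.031 20.15 tau6 0.00044648089897236787
```

View pics/w6.png

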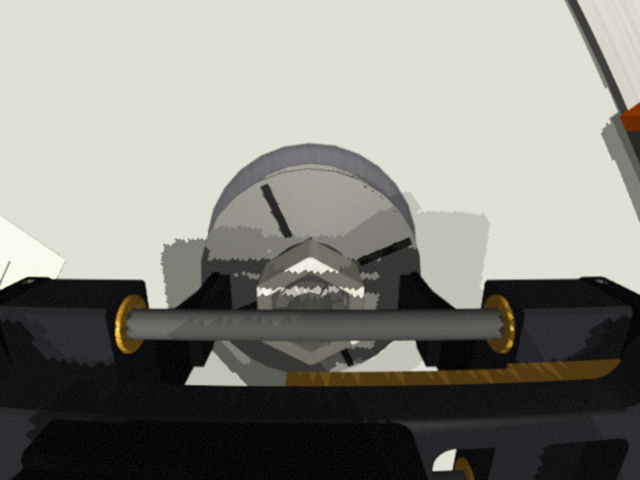

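Fingers are clear of the nut; its corner is at (311,238), still square to the jaws. Raise and check.

Request:
carry_out:
  grip: [1,1,1,1,1,1,1]
  slide:
    - [0,0,-15]
    - [0,0,-25]
    - [0,0,-30]
    - [0,0,-30]
    - [-25,0,-20]
    - [-25,0,0]
    - [0,0,0]
  twist:
    - [0,0,0]
    - [0,0,0]
    - [0,0,0]
    - [0,0,0]
    - [0,0,0]
    - [0,0,0]
    - [0,0,0]

```text
time_s: 20.9
position: [0.5779, 0.1025, 0.2117]
tcp_rot: [[0.589, 0.808, 0.007], [0.808, -0.589, 0.0], [0.005, 0.006, -1.0]]
force: [0.2, 0.1, -0.3]
opening: 1.002
```

```bash
python3 - <<'E'
from h import *
go([.6055,.1440,.18],-36)
s,c=snap('wrist','w7');snap('scene','s7')
s2=bot.read_state()
v,u=np.mgrid[0:300,150:500];p=bydepth(c,np.c_[u.ravel(),v.ravel()])
m=(p[:,2]>.098)&(p[:,2]<.1085)&(np.hypot(p[:,0]-.605,p[:,1]-.1435)<.04);q=p[m];print(m.sum(),np.median(q,0))
A=np.c_[q[:,0]-.605,q[:,1]-.1435,np.ones(len(q))];print('plane',np.linalg.lstsq(A,q[:,2],rcond=None)[0])
k=cv2.findContours(m.reshape(v.shape).astype(np.uint8)*255,cv2.RETR_EXTERNAL,cv2.CHAIN_APPROX_NONE)[0];k=max(k,key=cv2.contourArea).reshape(-1,2)
print(hexfit(plane(c,k+[150,0],.104)[:,:2]*1000));
fl=p[(p[:,2]>.061)&(p[:,2]<.07)];print('flange z',np.median(fl[:,2]))
E
```

```text
t 20.9 pos [577.9 102.5 211.7] yaw -36.1 j6 35.2 tilt [0.41 0.02] F [ 0.2  0.1 -0.3] M [-0.11  0.05  0.04] op 1.002
tool delta mm [49.7 -2.3 32. ]
rotvec [ 0.0056 -0.0045 -0.0017]
2150 [0.60555405 0.1446736  0.10297731]
plane [0.00214494 0.00162942 0.10294403]
(array([604.66616445, 144.33738998]), np.float64(24.75), array([47.92481235, 47.97886536, 47.4298407 ]))
flange z 0.06522222435259095
```

View pics/w7.png

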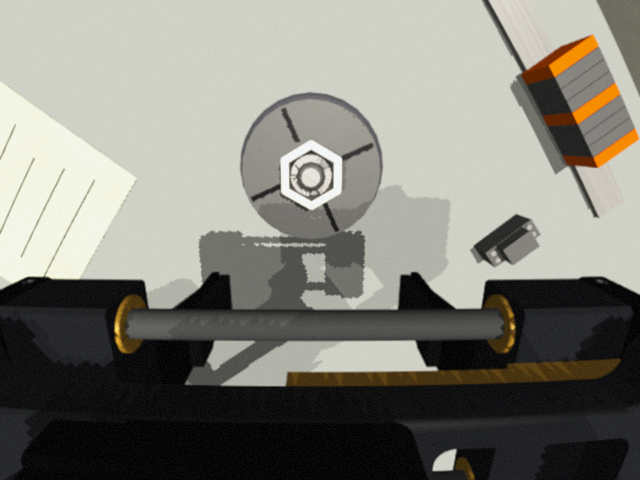

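View pics/s7.png

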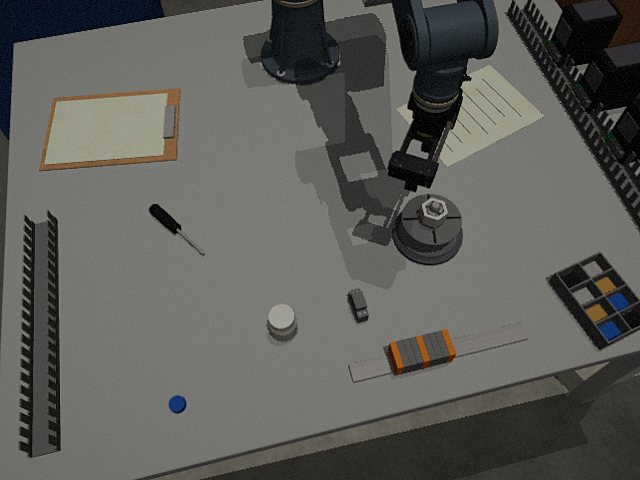

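Wrist view: nut at (311,174), hexagon over the boss with the axle centred in it. Scene view: driver, jar and relay unmoved. The nut reads 37.7 mm from flange to nut top (38 expected when home). I check more finely whether its yaw backed off on release.

```bash
python3 - <<'E'
from h import *
def est(c,lab):
    sc=6;u0,v0=311,174;W=50
    b=cv2.resize(c['color'][v0-W:v0+W,u0-W:u0+W],None,fx=sc,fy=sc,interpolation=cv2.INTER_CUBIC)
    g=cv2.cvtColor(b,cv2.COLOR_RGB2GRAY)
    for th in(190,210,225):
        m=((g>th)*255).astype(np.uint8)
        k=[x for x in cv2.findContours(m,cv2.RETR_EXTERNAL,cv2.CHAIN_APPROX_NONE)[0]]
        k=max([x for x in k],key=cv2.contourArea).reshape(-1,2)
        q=plane(c,(k+.5)/sc-.5+[u0-W,v0-W],.104)[:,:2]*1000
        h=cv2.convexHull(q.astype(np.float32)).reshape(-1,2);ctr=(h.max(0)+h.min(0))/2
        # edge-line fits
        z=q-hexfit(q)[0];a=np.degrees(np.arctan2(z[:,1],z[:,0]));r=[]
        for j in range(6):
            n=24.5+60*j;d=(a-n+180)%360-180;e=q[abs(d)<20].astype(np.float32)
            vx,vy,_,_=cv2.fitLine(e,cv2.DIST_HUBER,0,.01,.01).ravel();r.append((np.degrees(np.arctan2(vy,vx))-90)%60)
        print(lab,th,hexfit(q),np.round(r,2),np.mean(r))
est(dict(np.load('pics/w7.npz')),'w7')
E
```

```text
w7 190 (array([604.7917861 , 144.18001349]), np.float64(24.25), array([47.70553018, 47.8689282 , 47.68422112])) [23.97 24.37 23.83 24.23 24.25 24.68] 24.219923
w7 210 (array([604.76638657, 144.16921059]), np.float64(24.0), array([47.19178822, 47.41540847, 47.25489232])) [24.06 24.24 23.72 24.08 24.19 23.99] 24.048418
w7 225 (array([604.72576665, 144.16379866]), np.float64(24.25), array([46.84493638, 46.95034405, 47.00978111])) [24.11 24.27 23.4  24.05 24.3  24.7 ] 24.140158
```

```bash
python3 - <<'E'
from h import *
go([.6055,.1440,.18],-36)
print(bot.hand_in())
E
```

```text
t 21.0 pos [580.  104.  211.5] yaw -36.07 j6 35.3 tilt [0.57 0.09] F [-0.1  0.3  0.4] M [-0.11  0.13 -0.03] op 1.0
tool delta mm [47.2 -3.2 31.8]
rotvec [ 0.0071 -0.0071 -0.0011]
the job is handed in; nothing more can be done
None
```

The nut is run fully home on the reel, nipped up and released, and I handed the job in at 21 s. I set it level on the thread ends and turned it back about 75° until it dropped. It then went forward about 162° to tight.

**Last checks that agreed:**
- **Height:** the nut's top is 37.7 mm above the flange, against 38 mm when home.
- **Level:** its top is tilted by about 0.003 rad.
- **Centring:** the wrist camera puts the nut about 1 mm or less from the reel centre measured with the same camera.
- **No unwinding:** the nut's yaw after release is 24.1°, against 24.0° when tight.
- **Surroundings:** the gripper is clear of everything, and the screwdriver, relay and jar look unmoved in the scene view.

**What disagreed or stayed unchecked:**
- **Torque too high:** the final nip averaged about 0.26 N m, with single noisy readings up to 0.37. That is above the 0.1–0.2 N m snug range and just over the 0.25 N m guide. It already read 0.13 N m before that last nip, so the nip was more than needed.
- **Forces not measured:** I could not measure the clamping force on the reel or the thread force directly, so I can't confirm the 80 N limit was kept.
- **Reel position:** the cameras disagreed on it by about 2 mm.

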